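# Strip the spent washer and hold the inspection lamp at half shutter

## Robot

A 6-joint arm with a two-finger parallel gripper is mounted at the origin on the work surface. World frame = base frame: x ahead of the robot, y to its left, z up, the work surface at z = 0. Lengths are in m, angles in rad, forces in N, time in s.
With the tool pointing down it reaches from about 0.35 to 0.85 m from the base axis. Payload 8.1 kg.
Tool frame: the origin (TCP) lies at the very end of the fingers, on their centre line; the grasp point (between the pads) lies 19 mm behind it; z points along the fingers, y is the line along which they close (so a half turn about z gives the same grasp; the last joint's range is limited). The gripper opens to 85 mm and grips with 20 to 120 N. Pads are 22 mm wide; open, the fingers measure 114 mm over their backs; the gripper's body (76 mm by 85 mm) begins 54 mm behind the grasp point. The pads swing forward as they close: fully open they stand 13 mm farther back than shut.
Start: joints at [1.193, 0.13, 1.488, -0, 1.523, -0.085], TCP at [0.173, 0.574, 0.231] pointing down, gripper open.
Joint ranges: [-2.96, 2.96], [-0.89, 2.26], [0.02, 2.5], [-1.34, 4.48], [0, 2.73], [-2.66, 2.66]. Speed limits (rad/s): [2.39, 2.39, 2.79, 3.14, 3.14, 3.14].

## Interface

Orientations are given as a unit quaternion [x, y, z, w].
In Python, from station import readout, imaging, robot gives the robot as it stands.
- The arm moves only by the tool drive_tool, never from a script. Its argument "deltas" is a list of rows, each a list of 7 numbers: the turn, a rotation vector about the world's x, y, z in normalised numbers (1 is 360 degrees), then the shift along the world's x, y, z in parts of the range, where 1.0 means 0.6 m, then the finger opening in m, from 0 to 0.0854. A call has exactly 10 rows; each row is the pose to reach, as a shift and turn from the pose commanded when the call began; what a row does not reach only later rows make up. A row lasts 1/12 s, in which the tool goes at most 41.7 mm and 7.16 degrees, less where a joint would pass 70% of its speed; a pose out of reach is approached as far as the arm can. No shift or turn number may pass 1 either way. A call with a gripper value outside its range is refused whole. The fingers move at their own pace and stop on an object; "newtons" is the grip in N (left out, the last holds). Time passes only in rows, so rows that repeat a pose let the fingers close, or fill a call up. It gives the time, the measured TCP pose, the force, the opening and the grip force at its end, in the units of the state.
- readout.state(): the state, without advancing time (a new reading comes with each control period).
- imaging.camera(name): name is "scene" or "side" or "wrist"; returns (picture, depth): 420x560x3 uint8, blue, green, red; 420x560 float32, m along the optical axis (not along the pixel's ray), 0 where there is no reading.
- imaging.camera_info(name): a dict with "fx", "fy", "cx", "cy" (pixels), "rvec" (rotation vector, rad) and "tvec" (3), from world to camera coordinates, as OpenCV has them. Camera axes: x right, y down, z forward; pixel columns grow to the right and rows downward; lengths in m; the calibration is good to about 2 mm. The wrist camera is an equidistant fisheye: a pixel r from the principal point sees the ray r / f radians off the axis. A picture is of the moment at which its call begins: read the wrist's pose just before it. camera_info takes no time and is no camera call; for the wrist camera it gives the pose at the moment of the call.
- robot.sign_off(): hands the job in; it is judged then, once.
The state is a dict: "clock": time; "joints": joint angles; "qd": joint speeds; "tau": joint torques, N m; "ee_pos": TCP position; "tcp_rot": TCP orientation; "contact_force": force on the tool from outside, world axes, zero at the start; "torque": the same for the moment, N m; "finger_gap": opening from 0.0 (shut) to 1.0 (fully open); "grasp_force": force on a finger pad.
Only numpy, scipy, OpenCV 4.12 (cv2) and the standard library are available. Lean on these libraries where they do the work, as an engineer would, in place of code of your own. Each camera call takes 0.05 s, during which the arm holds its last target. There are 200 camera calls.

## Task

The regulator housing on the turntable is due for its seat inspection: lift the spent copper washer off the seat boss in the housing's open top and drop it in the red reject box. Then draw the inspection lamp's sprung shutter open to half of its travel, so that half the beam rakes the bare seat, and finish while still holding it there against the spring: do not let go at the end. Leave the housing and all the other parts where they are.

Things in the scene. Friction and masses are not known exactly. Their poses are not given: they have to be found in the camera images.
- turntable: Cast iron turntable, 170 mm across and 50 mm high, fixed and locked; it stands on the black ridged rubber mat whose top is 4 mm above the work surface. Origin: centre of its underside, z up. The housing stands on it and the lamp stands some 230 mm from its axis, facing it.
- housing: Silver regulator housing, bonnet off, loose on the turntable, 0.95 kg, 128 mm over its two side ports (along its x). Round open bowl on top, 120 mm across, rim 68 mm above the origin; in its middle a seat boss 35 mm across rises to 78 mm, with a brass nozzle 20 mm across and 4 mm high on it. Origin: centre of its underside, z up. Must stay put.
- spent_washer: Spent sealing washer, dark tarnished copper ring, 42 mm outside, 26 mm inside, 5 mm thick, about 30 g. It lies flat on the housing's seat boss, around the brass nozzle, its rim overhanging the boss by about 3 mm all round (so the fingers can reach a few mm below it). Origin: centre of its underside, z up.
- reject_box: Red open plastic box, fixed, 110 mm (its x) by 140 mm (its y), 60 mm high, walls and floor 4 mm. Origin: centre of its underside, z up. It may stand at either of two places, exchanged with the blue box.
- reject_box_in (a point): Centre of the inner floor of the red reject box; same axes as the box.
- parts_box: Blue open plastic box for good parts, the same size as the red one, fixed. Not for the spent washer.
- lamp: Green inspection lamp, fixed, on a foot and column. Lamp house: own x -55 to +55 mm, y -45 to +105 mm, flat roof 186 mm above the origin. Origin: underside of the foot, straight below the light aperture; z up. The bright aperture and its shutter look along the lamp's own -x, to the turntable; the shutter opens along own +y. White scale on the roof's front edge: red line at half travel (y 30 mm).
- shutter (a joint): Travel of the sprung slide shutter in m: 0 closed, 0.060 fully open, 0.030 half. It slides along the lamp's own +y axis. A return spring always drives it shut, with about 3 N when closed, 10 N at half and 17 N fully open; let go, it slides shut. It starts closed.
- shutter_grip (a point): Centre of the shutter's orange upright grip, a block 24 mm along the slide (lamp's y), 14 mm across it (lamp's x), 36 mm high; it moves with the shutter. 208 mm above the lamp's origin, 61 mm from it along the lamp's -x. The grip stands free, from 4 to 40 mm above the roof, at the roof's front edge; white line on its top at its middle. Same axes as the lamp.
- bonnet: Black plastic bonnet lying by, 104 mm across, 68 mm high, loose; leave alone. Origin: centre of its underside.
- elbow: Brass outlet elbow lying by, legs 40 mm along its x and y, 32 mm thick, loose; leave alone. Origin: under its corner.
- new_washer: New bright copper washer lying on the mat, 42 mm across, 5 mm thick, loose; leave alone. Origin: centre of its underside.
- spanner: Steel spanner, 190 mm long, lying on the mat at the left, loose; leave alone.
- load_spring: Steel loading spring standing on the mat, 36 mm across, 56 mm high, loose; leave alone. Origin: centre of its underside.

How it is judged:
By the outcome, as a careful person would: the job done as asked, in the order asked, and still so for the second after the job is handed in, while the arm keeps its last pose, push and grip.
It also fails if it takes over 48 s, if anything falls off the work surface, if the arm or the gripper's body presses on something with over 40 N, if the wrist force passes 120 N, or if a joint passes its speed limit or range.

## Working session

There is one attempt and no reset: what is moved stays moved. The work goes in short steps, Python scripts to look and compute and a tool call to move; the robot and the scene stay as the last step left them, time stands still between calls to the robot, and variables do not carry over. Pictures are saved under pics/ and viewed, at most 10 in all, crops included, and the job is handed in when it is done.

Besides the shell and the picture viewer there is one more tool, called after "Emit:" as name([rows], argument=value, ...), one row to a line, values as JSON. drive_tool: Moves the arm, as the interface text tells. Its arguments: {"type":"object","properties":{"deltas":{"type":"array","items":{"type":"array","items":{"type":"number"}}},"newtons":{"type":"number"}},"required":["deltas"]}

```bash
mkdir -p pics; cat > h.py <<'E'
import numpy as np, cv2
from station import readout, imaging, robot
def grab(n):
    i=imaging.camera_info(n); p,d=imaging.camera(n); return p,d,i
def ray(i,uv,fish=False):
    uv=np.atleast_2d(np.float64(uv)); x=(uv[:,0]-i['cx'])/i['fx']; y=(uv[:,1]-i['cy'])/i['fy']
    if fish:
        r=np.hypot(x,y)+1e-12; v=np.c_[x/r*np.sin(r),y/r*np.sin(r),np.cos(r)]
    else: v=np.c_[x,y,np.ones_like(x)]
    R=cv2.Rodrigues(np.float64(i['rvec']).reshape(3,1))[0]; t=np.float64(i['tvec']).ravel()
    return -R.T@t, v@R
def onz(i,uv,z,fish=False):
    o,v=ray(i,uv,fish); return o+v*((z-o[2])/v[:,2])[:,None]
def cloud(i,d,mask,fish=False):
    r,c=np.nonzero(mask&(d>0)); o,v=ray(i,np.c_[c,r],fish)
    R=cv2.Rodrigues(np.float64(i['rvec']).reshape(3,1))[0]
    return o+v*(d[r,c]/(v@R[2]))[:,None], r, c
def tri(i1,p1,i2,p2,f1=False,f2=False):
    o1,v1=ray(i1,p1,f1);o2,v2=ray(i2,p2,f2);v1=v1[0]/np.linalg.norm(v1);v2=v2[0]/np.linalg.norm(v2)
    s=np.linalg.lstsq(np.c_[v1,-v2],o2-o1,rcond=None)[0]; a=o1+s[0]*v1;b=o2+s[1]*v2
    return (a+b)/2, np.linalg.norm(a-b)
E
cat > a.py <<'E'
from h import *
import pickle
print(readout.state())
D={}
for n in('scene','side','wrist'):
    D[n]=grab(n); cv2.imwrite(f'pics/{n}0.png',D[n][0]); i=D[n][2]; print(n,i, ray(i,[[i['cx'],i['cy']]],0))
pickle.dump(D,open('d0.pkl','wb'))
E
python3 a.py
```

```text
{'clock': 0.0, 'joints': array([ 1.19259025e+00,  1.31153691e-01,  1.48926226e+00, -9.28269780e-06,
        1.52301095e+00, -8.54210065e-02]), 'qd': array([ 1.58094751e-03, -7.06047057e-05, -1.63255422e-03, -1.39688769e-04,
        1.89269331e-04,  9.11317157e-04]), 'tau': array([-1.75119829e-03, -5.69435048e+01, -5.00524771e+01, -3.15081497e-04,
        1.56302151e-02, -2.18027265e-05]), 'ee_pos': array([0.17296382, 0.57395959, 0.23025825]), 'tcp_rot': array([ 1.45869928e-01,  9.89303352e-01, -8.93655074e-04, -2.06190409e-04]), 'contact_force': array([ 0.69772913,  0.53536415, -0.61767185]), 'torque': array([-0.04170161,  0.02985303, -0.03811907]), 'grasp_force': 0.0, 'finger_gap': 0.9990720845290213}
scene {'fx': 534.9743220214995, 'fy': 534.9743220214995, 'cx': 279.60520528640234, 'cy': 209.80010308592048, 'rvec': array([ 1.4419646 ,  2.20305578, -0.79411582]), 'tvec': array([ 0.1497729 , -0.26740573,  1.64233395])} (array([1.22631061, 0.34799123, 1.07993655]), array([[-0.59697095, -0.2450859 , -0.76391007]]))
side {'fx': 503.53596993870553, 'fy': 503.53596993870553, 'cx': 280.60339621691776, 'cy': 207.69716445183627, 'rvec': array([ 2.35310721, -0.78368153,  0.28065839]), 'tvec': array([-0.38879522,  0.33456772,  1.12606468])} (array([ 0.03907227, -0.59261971,  1.08553866]), array([[ 0.37958562,  0.50371902, -0.7760038 ]]))
wrist {'fx': 325.19226210127806, 'fy': 325.19226210127806, 'cx': 281.9673948263171, 'cy': 212.1140477118784, 'rvec': array([-2.32174687, -1.72791693, -0.25207692]), 'tvec': array([-0.5979623 , -0.03742157,  0.38061058])} (array([0.10112619, 0.59497061, 0.37364043]), array([[ 0.27610127, -0.08544469, -0.95732298]]))
```

View pics/scene0.png

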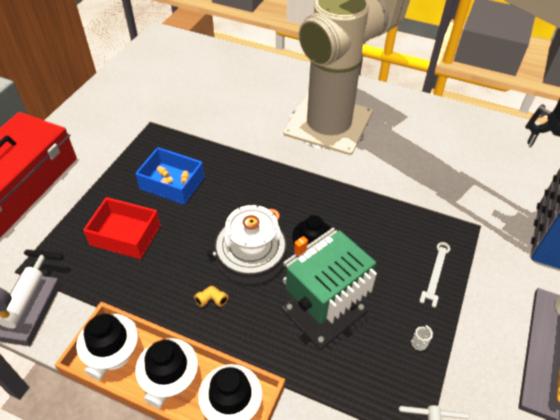

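View pics/side0.png

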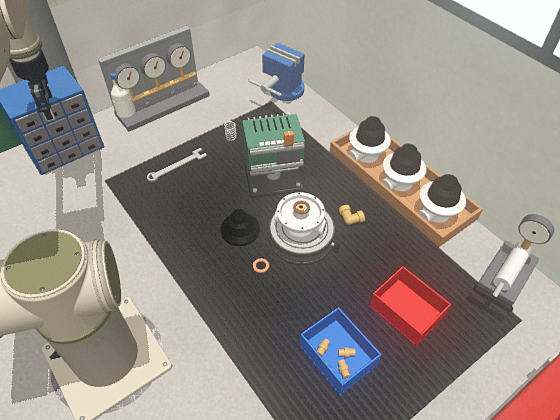

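The scene view shows the washer at about (252,223) on the housing, the red box at (122,228), the lamp roof at (330,270) and the orange grip at (301,245). In the side view they are at (301,208), (411,305), (273,130) and (288,138).

```bash
cat > b.py <<'E'
from h import *
import pickle
D=pickle.load(open('d0.pkl','rb'))
W={'scene':dict(w=(232,208,272,238),g=(285,232,312,258),r=(80,192,165,262),l=(280,228,380,320)),
   'side':dict(w=(285,195,318,220),g=(280,128,297,148),r=(365,262,455,345),l=(238,108,308,150))}
H={'w':((3,70,40),(17,255,230)),'g':((5,190,150),(17,255,255)),'r':((0,150,60),(3,255,255)),'l':((60,80,30),(90,255,255))}
C={}
for n in W:
    p,d,i=D[n]; hsv=cv2.cvtColor(p,cv2.COLOR_BGR2HSV)
    for k,(a,b,c,e) in W[n].items():
        m=cv2.inRange(hsv,*H[k])>0; z=np.zeros_like(m); z[b:e,a:c]=1; m&=z
        P,r,cc=cloud(i,d,m); uv=np.array([cc.mean(),r.mean()]); C[n,k]=uv
        print(n,k,m.sum(),uv.round(1),'med',np.median(P,0).round(4),'lo',np.percentile(P,3,0).round(3),'hi',np.percentile(P,97,0).round(3))
        if k=='w':
            print('ctr bbox',cc.min(),cc.max(),r.min(),r.max(), onz(i,[[(cc.min()+cc.max())/2,(r.min()+r.max())/2]],.137).round(4))
        if k in'rl':
            top=P[:,2]>np.percentile(P[:,2],97)-.006
            q=P[top]; print('  top z',np.median(q[:,2]).round(4),cv2.minAreaRect(np.float32(q[:,:2]*1000)))
for k in'wg': print(k,tri(D['scene'][2],C['scene',k],D['side'][2],C['side',k]))
b=[cv2.resize(D[n][0][v:v+100,u:u+133],(532,400),interpolation=2) for n,u,v in(('scene',210,190),('side',225,100))]
cv2.imwrite('pics/crop.png',cv2.resize(np.hstack(b),(800,300)))
E
python3 b.py
```

```text
scene w 134 [251.2 222. ] med [5.491e-01 5.000e-04 1.366e-01] lo [ 0.529 -0.018  0.124] hi [0.567 0.016 0.141]
ctr bbox 243 271 208 229 [[0.5341 0.0087 0.137 ]]
scene g 134 [300.3 246.1] med [0.6248 0.147  0.2178] lo [0.469 0.107 0.036] hi [0.632 0.155 0.231]
scene r 3320 [122.2 227.4] med [ 0.6123 -0.3274  0.025 ] lo [ 0.561 -0.392  0.003] hi [ 0.679 -0.247  0.065]
  top z 0.0629 ((619.3409423828125, -320.0408020019531), (114.40938568115234, 143.2946014404297), 6.689910411834717)
scene l 3915 [327.6 273. ] med [0.6437 0.2146 0.1894] lo [0.552 0.146 0.124] hi [0.705 0.277 0.193]
  top z 0.1902 ((620.6598510742188, 215.06256103515625), (107.25621795654297, 152.2633819580078), 64.5718765258789)
side w 113 [301.  207.2] med [ 0.5448 -0.0046  0.1357] lo [ 0.527 -0.022  0.132] hi [0.563 0.014 0.139]
ctr bbox 293 309 201 213 [[ 0.5441 -0.0048  0.137 ]]b.py:12: RuntimeWarning: Mean of empty slice.
  P,r,cc=cloud(i,d,m); uv=np.array([cc.mean(),r.mean()]); C[n,k]=uv
  ret = ret.dtype.type(ret / rcount)
  return _methods._mean(a, axis=axis, dtype=dtype,
  ret = um.true_divide(
Traceback (most recent call last):
  File "b.py", line 13, in <module>
    print(n,k,m.sum(),uv.round(1),'med',np.median(P,0).round(4),'lo',np.percentile(P,3,0).round(3),'hi',np.percentile(P,97,0).round(3))
                                                                     ~~~~~~~~~~~~~^^^^^^^
IndexError: index -1 is out of bounds for axis 0 with size 0
```

```bash
sed -i "s/'g':((5,190,150),(17,255,255))/'g':((4,170,90),(17,255,255))/; s/z\[b:e,a:c\]=1; m&=z/z[b:e,a:c]=1; m\&=z; nn,L,S,_=cv2.connectedComponentsWithStats(np.uint8(m)); m=L==1+np.argmax(S[1:,4])/" b.py; python3 b.py
```

```text
scene w 124 [250.8 222.5] med [0.5506 0.0016 0.1367] lo [ 0.529 -0.017  0.126] hi [0.567 0.016 0.141]
ctr bbox 243 258 215 229 [[ 5.494e-01 -4.000e-04  1.370e-01]]
scene g 158 [300.1 245.9] med [0.6238 0.1463 0.2145] lo [0.466 0.082 0.01 ] hi [0.632 0.155 0.231]
scene r 3320 [122.2 227.4] med [ 0.6123 -0.3274  0.025 ] lo [ 0.561 -0.392  0.003] hi [ 0.679 -0.247  0.065]
  top z 0.0629 ((619.3409423828125, -320.0408020019531), (114.40938568115234, 143.2946014404297), 6.689910411834717)
scene l 3915 [327.6 273. ] med [0.6437 0.2146 0.1894] lo [0.552 0.146 0.124] hi [0.705 0.277 0.193]
  top z 0.1902 ((620.6598510742188, 215.06256103515625), (107.25621795654297, 152.2633819580078), 64.5718765258789)
side w 109 [301.1 207.3] med [ 0.5448 -0.0063  0.1357] lo [ 0.527 -0.022  0.132] hi [0.563 0.014 0.139]
ctr bbox 293 309 201 213 [[ 0.5441 -0.0048  0.137 ]]
side g 2 [293.  134.5] med [0.6249 0.1343 0.2269] lo [0.625 0.134 0.225] hi [0.625 0.135 0.229]
side r 2902 [413.1 302.3] med [ 0.6415 -0.3208  0.0105] lo [ 0.567 -0.392  0.004] hi [ 0.676 -0.252  0.064]
  top z 0.0623 ((619.0149536132812, -320.6642150878906), (113.60181427001953, 140.8575439453125), 5.866050720214844)
side l 9 [278.  138.9] med [0.6098 0.1749 0.1893] lo [0.601 0.172 0.187] hi [0.62  0.181 0.192]
  top z 0.1893 ((610.11376953125, 175.68438720703125), (5.0230584144592285, 21.98811912536621), 73.2636489868164)
w (array([ 0.54649789, -0.00166924,  0.13126093]), np.float64(0.0009593777292941909))
g (array([0.62760628, 0.14380961, 0.22029558]), np.float64(0.008159655720513574))
```

View pics/crop.png

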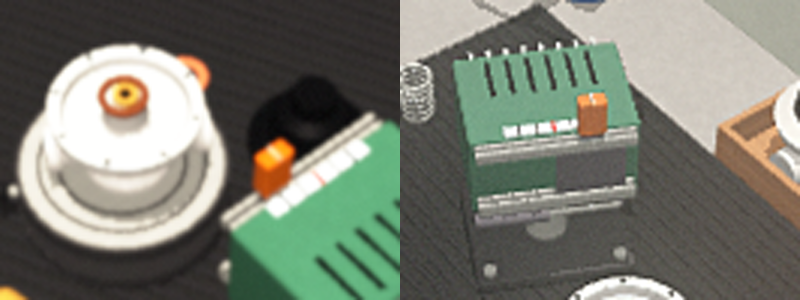

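The grip is at the closed end of the scale. The lamp pose found from its roof (origin about (0.648, 0.202), y axis along (-0.903, 0.429)) agrees with the measured grip point and the 230 mm distance. I'm moving over the housing now for a close look.

The rows are not in the units I measure in: shifts go in shares of 0.6 m and turns go in shares of 360 degrees. I convert before sending: -0.29 m is -0.4833, -0.261 m is -0.435, -0.27 rad is -0.043.

Emit:
drive_tool([
  [0,0,-0.0143,0.0317,-0.0483,0.0067,0.085],
  [0,0,-0.0286,0.0633,-0.0967,0.0133,0.085],
  [0,0,-0.043,0.095,-0.145,0.02,0.085],
  [0,0,-0.0573,0.1267,-0.1933,0.0267,0.085],
  [0,0,-0.0716,0.1583,-0.2417,0.0333,0.085],
  [0,0,-0.0859,0.19,-0.29,0.04,0.085],
  [0,0,-0.1003,0.2217,-0.3383,0.0467,0.085],
  [0,0,-0.1146,0.2533,-0.3867,0.0533,0.085],
  [0,0,-0.1289,0.285,-0.435,0.06,0.085],
  [0,0,-0.1432,0.3167,-0.4833,0.0667,0.085],
])

```text
clock: 0.98
ee_pos: [0.3636, 0.2829, 0.2714]
tcp_rot: [0.563, 0.826, -0.0, 0.0]
contact_force: [0.4, 0.4, 0.5]
finger_gap: 0.995
grasp_force: 0.0
```

Scaled: -0.286 m is -0.4767, -0.256 m is -0.4267, -0.821 rad is -0.1307.

Emit:
drive_tool([
  [0,0,-0.0143,0.035,-0.0533,0,0.085],
  [0,0,-0.0286,0.07,-0.1067,0,0.085],
  [0,0,-0.043,0.105,-0.16,0,0.085],
  [0,0,-0.0573,0.14,-0.2133,0,0.085],
  [0,0,-0.0716,0.175,-0.2667,0,0.07],
  [0,0,-0.0859,0.21,-0.32,0,0.07],
  [0,0,-0.1003,0.245,-0.3733,0,0.06],
  [0,0,-0.1146,0.28,-0.4267,-0.0333,0.06],
  [0,0,-0.1289,0.3067,-0.4767,-0.0667,0.06],
  [0,0,-0.1307,0.3067,-0.4767,-0.0667,0.06],
])

```text
clock: 1.82
ee_pos: [0.5468, -0.0068, 0.2259]
tcp_rot: [0.848, 0.53, -0.003, -0.001]
contact_force: [-0.3, 0.9, -1.2]
finger_gap: 0.702
grasp_force: 0.0
```

```bash
cat > c.py <<'E'
from h import *
import pickle,sys
s=readout.state(); print({k:np.round(s[k],4) for k in('clock','ee_pos','tcp_rot','contact_force','finger_gap','joints','grasp_force')})
w=grab('wrist'); pickle.dump(w,open(sys.argv[1]+'.pkl','wb')); cv2.imwrite(f'pics/{sys.argv[1]}.png',w[0])
E
python3 c.py w1
```

```text
{'clock': np.float64(1.8167), 'ee_pos': array([ 0.5468, -0.0068,  0.2259]), 'tcp_rot': array([ 0.8478,  0.5303, -0.0031, -0.001 ]), 'contact_force': array([-0.3219,  0.9015, -1.226 ]), 'finger_gap': np.float64(0.7019), 'joints': array([-0.1046, -0.0044,  1.6386, -0.0023,  1.5136,  0.3485]), 'grasp_force': np.float64(0.0)}
```

View pics/w1.png

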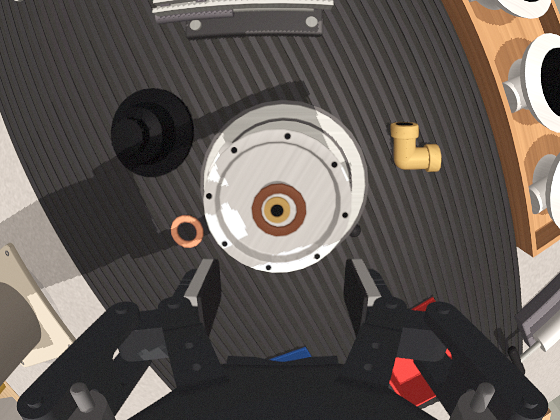

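The wrist view shows the washer as a brown ring at about (278,210), around the nozzle. The fingers straddle it below.

```bash
cat > m.py <<'E'
from h import *
import pickle,sys
def meas(n):
    p,d,i=pickle.load(open(n+'.pkl','rb')); hsv=cv2.cvtColor(p,cv2.COLOR_BGR2HSV)
    # washer: brown ring component nearest the boss
    m=np.uint8(cv2.inRange(hsv,(3,110,40),(17,255,170))); nn,L,S,c=cv2.connectedComponentsWithStats(m)
    ok=[k for k in range(1,nn) if S[k,4]>400 and 150<c[k][0]<400 and c[k][1]<330]
    out=None
    for k in ok:
        cs,_=cv2.findContours(np.uint8(L==k),cv2.RETR_EXTERNAL,cv2.CHAIN_APPROX_NONE)
        e=cv2.fitEllipse(max(cs,key=len)); 
        P,_,_=cloud(i,d,L==k,True); Q=onz(i,[e[0]],.137,True)[0]
        pts=onz(i,max(cs,key=len)[:,0],.137,True)
        cc,rr=cv2.minEnclosingCircle(np.float32(pts[:,:2]))
        print(n,S[k,4],np.round(e[0],1),np.round(e[1],1),'depth med',np.median(P,0).round(4),'on plane',Q.round(4),'circ',np.round(cc,4),round(rr,4)); out=(i,e[0])
    P,_,_=cloud(i,d,d>0,True); c0=np.median(pts[:,:2],0); R=np.hypot(*(P[:,:2]-c0).T)
    for a,b in((.013,.02),(.024,.03),(.035,.04),(.045,.05),(.053,.059)): print('r',a,b,np.percentile(P[(R>a)&(R<b),2],[10,50,90]).round(4))
    return out
r=[meas(n) for n in sys.argv[1:]]
if len(r)>1: print(tri(r[0][0],r[0][1],r[1][0],r[1][1],True,True))
E
python3 m.py w1
```

```text
w1 1244 [278.5 209.3] [51.2 52.8] depth med [ 0.5452 -0.0009  0.1377] on plane [ 0.545  -0.0014  0.137 ] circ [ 0.5447 -0.0017] 0.0204
r 0.013 0.02 [0.1365 0.3104 0.3273]
r 0.024 0.03 [0.111  0.3041 0.324 ]
r 0.035 0.04 [0.1103 0.2477 0.2905]
r 0.045 0.05 [0.1109 0.2823 0.32  ]
r 0.053 0.059 [0.1224 0.2952 0.3242]
```

Scaled: -0.06 m is -0.1, -0.05 m is -0.0833.

Emit:
drive_tool([
  [0,0,0,0,0.0017,-0.0167,0.06],
  [0,0,0,0,0.0017,-0.0333,0.06],
  [0,0,0,0,0.0017,-0.05,0.06],
  [0,0,0,0,0.0017,-0.0667,0.06],
  [0,0,0,0,0.0017,-0.0833,0.06],
  [0,0,0,0,0.0017,-0.1,0.06],
  [0,0,0,0,0.0017,-0.1,0.06],
  [0,0,0,0,0.0017,-0.1,0.06],
  [0,0,0,0,0.0017,-0.1,0.06],
  [0,0,0,0,0.0017,-0.1,0.06],
])

```text
clock: 2.7
ee_pos: [0.5477, -0.0006, 0.1721]
tcp_rot: [0.845, 0.534, 0.001, 0.0]
contact_force: [-0.0, -1.4, -0.2]
finger_gap: 0.702
grasp_force: 0.0
```

```bash
python3 c.py w2; python3 m.py w1 w2
```

```text
{'clock': np.float64(2.7), 'ee_pos': array([ 0.5477, -0.0006,  0.1721]), 'tcp_rot': array([8.452e-01, 5.345e-01, 5.000e-04, 4.000e-04]), 'contact_force': array([-0.0396, -1.3645, -0.2212]), 'finger_gap': np.float64(0.7024), 'joints': array([-0.0947,  0.0234,  1.7097, -0.    ,  1.4072,  0.3483]), 'grasp_force': np.float64(0.0)}
w1 1244 [278.5 209.3] [51.2 52.8] depth med [ 0.5452 -0.0009  0.1377] on plane [ 0.545  -0.0014  0.137 ] circ [ 0.5447 -0.0017] 0.0204
r 0.013 0.02 [0.1365 0.3104 0.3273]
r 0.024 0.03 [0.111  0.3041 0.324 ]
r 0.035 0.04 [0.1103 0.2477 0.2905]
r 0.045 0.05 [0.1109 0.2823 0.32  ]
r 0.053 0.059 [0.1224 0.2952 0.3242]
w2 2011 [280.4 244.6] [62.5 67.1] depth med [ 0.5458 -0.0006  0.1376] on plane [ 0.5453 -0.0012  0.137 ] circ [ 0.545  -0.0019] 0.0207
r 0.013 0.02 [0.1203 0.2469 0.2628]
r 0.024 0.03 [0.1109 0.2606 0.2728]
r 0.035 0.04 [0.1103 0.1119 0.2422]
r 0.045 0.05 [0.1106 0.119  0.2646]
r 0.053 0.059 [0.1221 0.2419 0.2711]
(array([ 0.54474187, -0.00217142,  0.13431088]), np.float64(0.00023425063497264456))
```

View pics/w2.png

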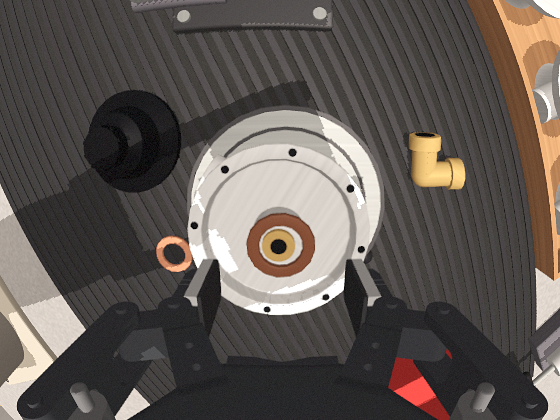

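Two wrist views agree on the washer: centre (0.545, -0.0015), top 0.137 (0.134 by triangulation, 0.1376 by depth). The bowl floor is at 0.110, so the tips can go to about 0.125.

Scaled: -0.047 m is -0.0783, -0.0025 m is -0.0042.

Emit:
drive_tool([
  [0,0,0,-0.0042,-0.0017,-0.0167,0.06],
  [0,0,0,-0.0042,-0.0017,-0.0333,0.06],
  [0,0,0,-0.0042,-0.0017,-0.05,0.06],
  [0,0,0,-0.0042,-0.0017,-0.0667,0.06],
  [0,0,0,-0.0042,-0.0017,-0.0783,0.06],
  [0,0,0,-0.0042,-0.0017,-0.0783,0.06],
  [0,0,0,-0.0042,-0.0017,-0.0783,0.06],
  [0,0,0,-0.0042,-0.0017,-0.0783,0.05],
  [0,0,0,-0.0042,-0.0017,-0.0783,0.047],
  [0,0,0,-0.0042,-0.0017,-0.0783,0.047],
], newtons=20)

```text
clock: 3.58
ee_pos: [0.5452, -0.0016, 0.125]
tcp_rot: [0.845, 0.534, 0.0, 0.0]
contact_force: [-0.6, 0.2, -0.5]
finger_gap: 0.552
grasp_force: 0.0
```

```bash
python3 c.py w3; python3 m.py w3
```

```text
{'clock': np.float64(3.5833), 'ee_pos': array([ 0.5452, -0.0016,  0.125 ]), 'tcp_rot': array([8.452e-01, 5.345e-01, 5.000e-04, 4.000e-04]), 'contact_force': array([-0.564 ,  0.2397, -0.4719]), 'finger_gap': np.float64(0.552), 'joints': array([-0.097 ,  0.0581,  1.763 ,  0.    ,  1.3193,  0.3461]), 'grasp_force': np.float64(0.0)}
w3 3349 [284.  278.5] [77.8 86.9] depth med [5.461e-01 2.000e-04 1.375e-01] on plane [ 5.456e-01 -5.000e-04  1.370e-01] circ [ 0.5451 -0.0018] 0.021
r 0.013 0.02 [0.1114 0.1376 0.2168]
r 0.024 0.03 [0.1108 0.1948 0.2227]
r 0.035 0.04 [0.1102 0.1113 0.182 ]
r 0.045 0.05 [0.111  0.1842 0.2166]
r 0.053 0.059 [0.1215 0.1236 0.2245]
```

View pics/w3.png

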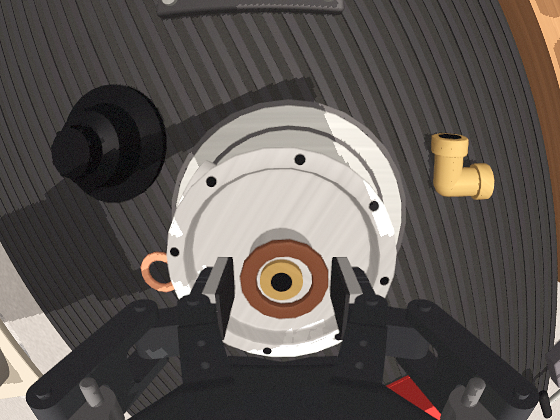

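The washer sits between the pads to within about 1 mm. I'm going 3 mm lower and closing.

Scaled: -0.003 m is -0.005.

Emit:
drive_tool([
  [0,0,0,0,0,-0.005,0.047],
  [0,0,0,0,0,-0.005,0.045],
  [0,0,0,0,0,-0.005,0.044],
  [0,0,0,0,0,-0.005,0.043],
  [0,0,0,0,0,-0.005,0.042],
  [0,0,0,0,0,-0.005,0.041],
  [0,0,0,0,0,-0.005,0.04],
  [0,0,0,0,0,-0.005,0.038],
  [0,0,0,0,0,-0.005,0.036],
  [0,0,0,0,0,-0.005,0.034],
], newtons=25)

```text
clock: 4.47
ee_pos: [0.5447, -0.0015, 0.1216]
tcp_rot: [0.845, 0.534, 0.0, 0.0]
contact_force: [-2.4, 0.0, 5.0]
finger_gap: 0.469
grasp_force: 24.9
```

Scaled: 0.07 m is 0.1167, 0.06 m is 0.1.

Emit:
drive_tool([
  [0,0,0,0,0,0.0033,0.034],
  [0,0,0,0,0,0.0083,0.034],
  [0,0,0,0,0,0.0167,0.034],
  [0,0,0,0,0,0.0333,0.034],
  [0,0,0,0,0,0.05,0.034],
  [0,0,0,0,0,0.075,0.034],
  [0,0,0,0,0,0.1,0.034],
  [0,0,0,0,0,0.1167,0.034],
  [0,0,0,0,0,0.1167,0.034],
  [0,0,0,0,0,0.1167,0.034],
])

```text
clock: 5.3
ee_pos: [0.5453, -0.0016, 0.1924]
tcp_rot: [0.845, 0.534, 0.001, 0.001]
contact_force: [0.3, 0.7, -1.2]
finger_gap: 0.472
grasp_force: 25.3
```

```bash
python3 c.py w4
```

```text
{'clock': np.float64(5.3), 'ee_pos': array([ 0.5453, -0.0016,  0.1924]), 'tcp_rot': array([8.452e-01, 5.345e-01, 9.000e-04, 7.000e-04]), 'contact_force': array([ 0.287 ,  0.7312, -1.1697]), 'finger_gap': np.float64(0.4725), 'joints': array([-0.097 ,  0.0019,  1.6937,  0.    ,  1.4438,  0.346 ]), 'grasp_force': np.float64(25.2987)}
```

View pics/w4.png

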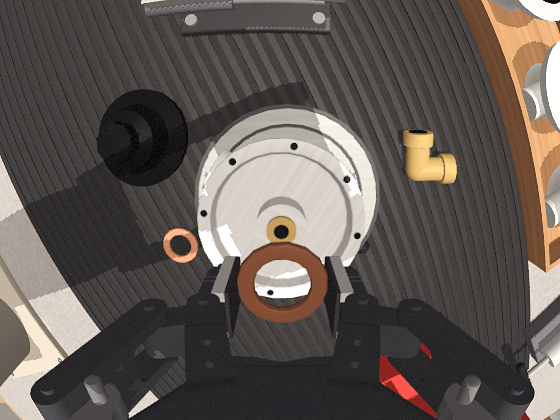

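The washer is held and the nozzle is bare at (281,231), with the housing unmoved. Next, the red box.

Scaled: -0.318 m is -0.53, 0.074 m is 0.1233.

Emit:
drive_tool([
  [0,0,0,0.0067,-0.025,0,0.034],
  [0,0,0,0.0183,-0.0783,0,0.034],
  [0,0,0,0.0317,-0.135,0,0.034],
  [0,0,0,0.045,-0.1917,0,0.034],
  [0,0,0,0.0583,-0.2483,0,0.034],
  [0,0,0,0.0717,-0.305,0,0.034],
  [0,0,0,0.085,-0.3617,0,0.034],
  [0,0,0,0.0983,-0.4183,0,0.034],
  [0,0,0,0.1117,-0.475,0,0.034],
  [0,0,0,0.1233,-0.53,0,0.034],
])

```text
clock: 6.18
ee_pos: [0.6182, -0.321, 0.1893]
tcp_rot: [0.845, 0.534, -0.001, -0.001]
contact_force: [0.5, 0.5, -0.1]
finger_gap: 0.471
grasp_force: 25.3
```

Scaled: -0.137 m is -0.2283, -0.12 m is -0.2.

Emit:
drive_tool([
  [0,0,0,0,0,0,0.034],
  [0,0,0,0,0,-0.05,0.034],
  [0,0,0,0,0,-0.1,0.034],
  [0,0,0,0,0,-0.15,0.034],
  [0,0,0,0,0,-0.2,0.034],
  [0,0,0,0,0,-0.2283,0.034],
  [0,0,0,0,0,-0.2283,0.034],
  [0,0,0,0,0,-0.2283,0.055],
  [0,0,0,0,0,-0.2283,0.055],
  [0,0,0,0,0,-0.2283,0.055],
])

```text
clock: 7.02
ee_pos: [0.6201, -0.3203, 0.0569]
tcp_rot: [0.845, 0.535, 0.001, 0.002]
contact_force: [-0.7, -0.4, -0.6]
finger_gap: 0.643
grasp_force: 0.0
```

Scaled: 0.21 m is 0.35, 0.2 m is 0.3333.

Emit:
drive_tool([
  [0,0,0,0,0,0,0.055],
  [0,0,0,0,0,0.0333,0.055],
  [0,0,0,0,0,0.0833,0.055],
  [0,0,0,0,0,0.1333,0.055],
  [0,0,0,0,0,0.1833,0.055],
  [0,0,0,0,0,0.2333,0.055],
  [0,0,0,0,0,0.2833,0.055],
  [0,0,0,0,0,0.3333,0.055],
  [0,0,0,0,0,0.35,0.055],
  [0,0,0,0,0,0.35,0.055],
])

```text
clock: 7.85
ee_pos: [0.6206, -0.3207, 0.2709]
tcp_rot: [0.845, 0.535, 0.002, 0.004]
contact_force: [1.0, -0.5, 0.4]
finger_gap: 0.64
grasp_force: 0.0
```

```bash
python3 c.py w5; python3 - <<'E'
from h import *
import pickle
s=grab('scene'); d=grab('side'); pickle.dump((s,d),open('d5.pkl','wb'))
w=pickle.load(open('w5.pkl','rb'))
cv2.imwrite('pics/m5.png',np.hstack([cv2.resize(w[0],(400,300)),cv2.resize(d[0][250:355,340:480],(400,300))]))
E
```

```text
{'clock': np.float64(7.85), 'ee_pos': array([ 0.6206, -0.3207,  0.2709]), 'tcp_rot': array([0.8452, 0.5345, 0.0022, 0.0044]), 'contact_force': array([ 1.0029, -0.4809,  0.394 ]), 'finger_gap': np.float64(0.6405), 'joints': array([-0.5503,  0.3799,  1.1254,  0.    ,  1.6264, -0.1073]), 'grasp_force': np.float64(0.0)}
```

View pics/m5.png

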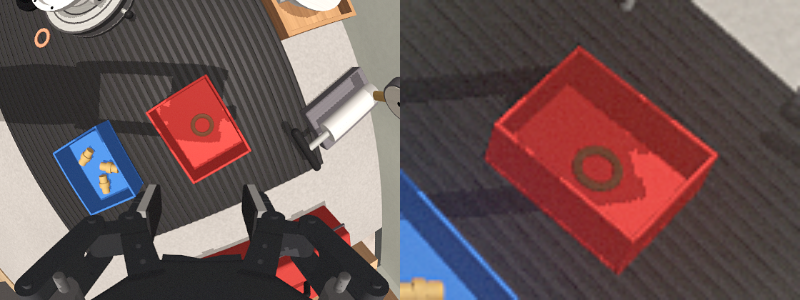

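The washer lies flat in the red box, at about (597,170) in the right half. Next I'll go above the shutter grip.

Scaled: 0.29 m is 0.4833, 0.23 m is 0.3833.

Emit:
drive_tool([
  [0,0,0,0,0.0333,0.005,0.055],
  [0,0,0,0,0.0833,0.01,0.055],
  [0,0,0,0,0.1333,0.0167,0.055],
  [0,0,0,0,0.1833,0.025,0.055],
  [0,0,0,0,0.2333,0.0333,0.06],
  [0,0,0,0,0.2833,0.0417,0.06],
  [0,0,0,0,0.3333,0.05,0.06],
  [0,0,0,0,0.3833,0.05,0.06],
  [0,0,0,0,0.4333,0.05,0.06],
  [0,0,0,0,0.4833,0.05,0.06],
])

```text
clock: 8.83
ee_pos: [0.6175, -0.028, 0.2914]
tcp_rot: [0.845, 0.534, -0.002, -0.001]
contact_force: [0.3, -0.7, -0.2]
finger_gap: 0.698
grasp_force: 0.0
```

Emit:
drive_tool([
  [0,0,0,0,0.05,0,0.06],
  [0,0,0,0.0017,0.1,0,0.06],
  [0,0,0,0.0017,0.15,0,0.06],
  [0,0,0,0.0033,0.2,0,0.06],
  [0,0,0,0.0033,0.25,0,0.06],
  [0,0,0,0.005,0.2833,0,0.06],
  [0,0,0,0.005,0.295,0,0.06],
  [0,0,0,0.005,0.295,0,0.06],
  [0,0,0,0.005,0.295,0,0.06],
  [0,0,0,0.005,0.295,0,0.06],
])

```text
clock: 9.67
ee_pos: [0.6215, 0.1461, 0.2933]
tcp_rot: [0.845, 0.534, -0.001, -0.0]
contact_force: [0.0, -0.8, -0.0]
finger_gap: 0.708
grasp_force: 0.0
```

```bash
python3 c.py w6; cat > g.py <<'E'
from h import *
import pickle,sys
p,d,i=pickle.load(open(sys.argv[1]+'.pkl','rb')); hsv=cv2.cvtColor(p,cv2.COLOR_BGR2HSV)
m=np.uint8(cv2.inRange(hsv,(4,170,90),(17,255,255))); nn,L,S,c=cv2.connectedComponentsWithStats(m)
lx=np.array([.429,.903]);ly=np.array([-.903,.429])
for k in range(1,nn):
    if S[k,4]<150: continue
    P,_,_=cloud(i,d,L==k,True); top=P[P[:,2]>np.percentile(P[:,2],97)-.005]
    print(S[k,:5],'med',np.median(P,0).round(4),'top z',np.median(top[:,2]).round(4),len(top),np.round(cv2.minAreaRect(np.float32(top[:,:2]*1000))[0],1),np.round(cv2.minAreaRect(np.float32(top[:,:2]*1000))[1:][0],1),cv2.minAreaRect(np.float32(top[:,:2]*1000))[2])
# roof: green
m=cv2.inRange(hsv,(60,80,30),(90,255,255))>0; P,r,cc=cloud(i,d,m,True); t=abs(P[:,2]-.19)<.006; q=P[t]; print('roof',np.median(q[:,2]),cv2.minAreaRect(np.float32(q[:,:2]*1000)))
# red line on scale
m=np.uint8(cv2.inRange(hsv,(0,120,90),(4,255,255))|cv2.inRange(hsv,(172,120,90),(180,255,255))); nn,L,S,c=cv2.connectedComponentsWithStats(m)
for k in range(1,nn):
    P,_,_=cloud(i,d,L==k,True)
    if len(P) and abs(np.median(P[:,2])-.19)<.02: print('red',c[k].round(1),S[k,4],np.median(P,0).round(4),onz(i,c[k],.1905,True).round(4))
E
python3 g.py w6
```

```text
{'clock': np.float64(9.6667), 'ee_pos': array([0.6215, 0.1461, 0.2933]), 'tcp_rot': array([ 8.455e-01,  5.340e-01, -8.000e-04, -1.000e-04]), 'contact_force': array([ 0.0153, -0.7592, -0.0424]), 'finger_gap': np.float64(0.7082), 'joints': array([ 1.5090e-01,  2.1990e-01,  1.2764e+00, -6.0000e-04,  1.6469e+00,
        5.9500e-01]), 'grasp_force': np.float64(0.0)}
[261 207  36  33 995] med [0.6187 0.148  0.2298] top z 0.2306 605 [617.4 145.2] [13.9 22.6] 64.14056396484375
roof 0.1906547648086843 ((618.0679931640625, 213.47999572753906), (108.62309265136719, 149.34825134277344), 63.88345718383789)
red [241.  196.5] 42 [0.5964 0.1702 0.192 ] [[0.5961 0.17   0.1905]]
```

View pics/w6.png

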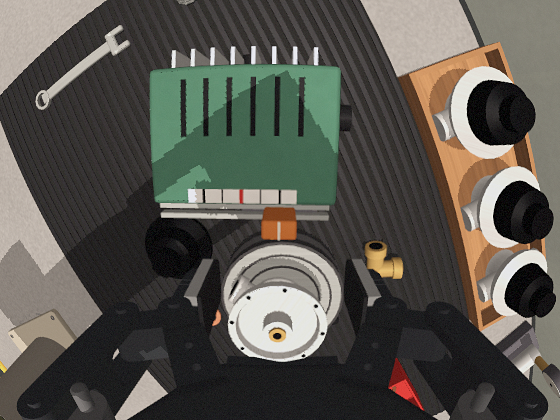

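The grip top measures (0.617, 0.145, 0.2306). The lamp pose from the roof predicts (0.618, 0.1455, 0.230), and the red line comes out at y 30.7 mm, so all three agree. Now descending and gripping across the 24 mm side.

Scaled: -0.094 m is -0.1567, -0.03 m is -0.05, -0.01 rad is -0.0016.

Emit:
drive_tool([
  [0,0,-0.0016,-0.0062,-0.0025,-0.0167,0.06],
  [0,0,-0.0016,-0.0062,-0.0025,-0.05,0.06],
  [0,0,-0.0016,-0.0062,-0.0025,-0.0833,0.06],
  [0,0,-0.0016,-0.0062,-0.0025,-0.1167,0.06],
  [0,0,-0.0016,-0.0062,-0.0025,-0.1417,0.06],
  [0,0,-0.0016,-0.0062,-0.0025,-0.1533,0.06],
  [0,0,-0.0016,-0.0062,-0.0025,-0.1567,0.06],
  [0,0,-0.0016,-0.0062,-0.0025,-0.1567,0.06],
  [0,0,-0.0016,-0.0062,-0.0025,-0.1567,0.06],
  [0,0,-0.0016,-0.0062,-0.0025,-0.1567,0.06],
])

```text
clock: 10.55
ee_pos: [0.6188, 0.1459, 0.202]
tcp_rot: [0.848, 0.53, 0.001, 0.0]
contact_force: [-0.0, 0.1, -0.0]
finger_gap: 0.703
grasp_force: 0.0
```

Emit:
drive_tool([
  [0,0,0,0,0,0,0.045],
  [0,0,0,0,0,0,0.035],
  [0,0,0,0,0,0,0.03],
  [0,0,0,0,0,0,0.026],
  [0,0,0,0,0,0,0.022],
  [0,0,0,0,0,0,0.018],
  [0,0,0,0,0,0,0.012],
  [0,0,0,0,0,0,0.01],
  [0,0,0,0,0,0,0.01],
  [0,0,0,0,0,0,0.01],
], newtons=60)

```text
clock: 11.38
ee_pos: [0.6184, 0.1459, 0.2008]
tcp_rot: [0.848, 0.53, 0.0, 0.0]
contact_force: [2.8, -1.9, 3.0]
finger_gap: 0.268
grasp_force: 59.0
```

```bash
python3 c.py w7; python3 g.py w7
```

```text
{'clock': np.float64(11.3833), 'ee_pos': array([0.6184, 0.1459, 0.2008]), 'tcp_rot': array([8.479e-01, 5.302e-01, 5.000e-04, 3.000e-04]), 'contact_force': array([ 2.7884, -1.9179,  2.9817]), 'finger_gap': np.float64(0.2679), 'joints': array([ 1.5110e-01,  2.3870e-01,  1.4222e+00, -1.0000e-04,  1.4796e+00,
        6.0430e-01]), 'grasp_force': np.float64(58.9817)}
[ 254  256   57   60 3053] med [0.6191 0.1495 0.2279] top z 0.2305 1612 [617.3 146. ] [14.7 23.2] 64.17223358154297
roof 0.1906786745621714 ((617.9239501953125, 213.75588989257812), (108.83271026611328, 149.3036346435547), 63.654117584228516)
red [223.7 237.4] 105 [0.5968 0.1709 0.1919] [[0.5962 0.1706 0.1905]]
```

Gripped, with about 3.3 N of spring preload along the slide. Now pulling 30 mm along (-0.898, 0.440).

Scaled: -0.027 m is -0.045, -0.0261 m is -0.0435.

Emit:
drive_tool([
  [0,0,0,-0.0045,0.0022,0,0.01],
  [0,0,0,-0.0105,0.0052,0,0.01],
  [0,0,0,-0.018,0.0088,0,0.01],
  [0,0,0,-0.0255,0.0125,0,0.01],
  [0,0,0,-0.033,0.0162,0,0.01],
  [0,0,0,-0.039,0.0192,0,0.01],
  [0,0,0,-0.0435,0.0213,0,0.01],
  [0,0,0,-0.045,0.022,0,0.01],
  [0,0,0,-0.045,0.022,0,0.01],
  [0,0,0,-0.045,0.022,0,0.01],
], newtons=80)

```text
clock: 12.27
ee_pos: [0.592, 0.159, 0.2008]
tcp_rot: [0.848, 0.53, 0.001, 0.001]
contact_force: [9.1, -2.7, 1.8]
finger_gap: 0.267
grasp_force: 78.5
```

```bash
python3 c.py w8; python3 g.py w8; python3 - <<'E'
from h import *
import pickle
w=pickle.load(open('w8.pkl','rb'))[0]; s=grab('scene')[0]; d=grab('side')[0]
cv2.imwrite('pics/m8.png',np.hstack([cv2.resize(w,(400,300)),cv2.resize(d[90:195,225:365],(400,300))]))
st=readout.state(); print(st['ee_pos'],st['contact_force'])
a,b=pickle.load(open('w7.pkl','rb')),pickle.load(open('w8.pkl','rb'))
E
```

```text
{'clock': np.float64(12.2667), 'ee_pos': array([0.592 , 0.159 , 0.2008]), 'tcp_rot': array([8.479e-01, 5.301e-01, 1.200e-03, 8.000e-04]), 'contact_force': array([ 9.1433, -2.7234,  1.824 ]), 'finger_gap': np.float64(0.2673), 'joints': array([ 1.7920e-01,  1.7750e-01,  1.4919e+00, -7.0000e-04,  1.4693e+00,
        6.3250e-01]), 'grasp_force': np.float64(78.4629)}
[ 254  256   57   60 3018] med [0.5926 0.1626 0.2279] top z 0.2305 1590 [590.9 159. ] [14.4 23. ] 64.08873748779297
roof 0.1906726164208277 ((617.6640014648438, 213.9483642578125), (108.57513427734375, 148.19808959960938), 63.54159164428711)
red [281.3 238.5] 107 [0.5964 0.1711 0.1921] [[0.5961 0.1704 0.1905]]
[0.59207222 0.15898473 0.20083371] [ 9.44059759 -2.43474584  0.4480074 ]
```

View pics/m8.png

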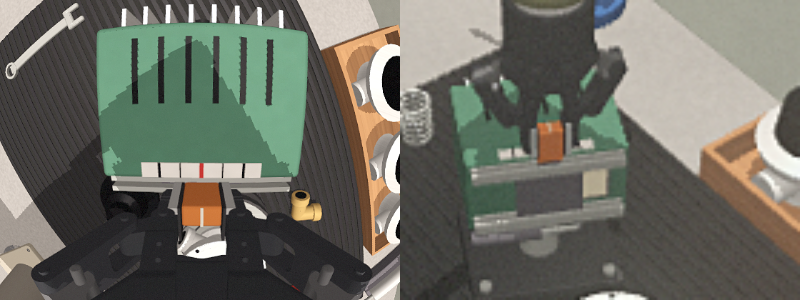

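The grip's white line (about (200,213) in the left half) is in line with the red mark at (201,170), and the aperture is partly uncovered. Measured travel is about 29.6 mm with the spring at 9.5 N, so I'm adding 0.4 mm and letting it settle.

Scaled: -0.0004 m is -0.0007, 0.0002 m is 0.0003.

Emit:
drive_tool([
  [0,0,0,-0.0007,0.0003,0,0.01],
  [0,0,0,-0.0007,0.0003,0,0.01],
  [0,0,0,-0.0007,0.0003,0,0.01],
  [0,0,0,-0.0007,0.0003,0,0.01],
  [0,0,0,-0.0007,0.0003,0,0.01],
  [0,0,0,-0.0007,0.0003,0,0.01],
  [0,0,0,-0.0007,0.0003,0,0.01],
  [0,0,0,-0.0007,0.0003,0,0.01],
  [0,0,0,-0.0007,0.0003,0,0.01],
  [0,0,0,-0.0007,0.0003,0,0.01],
])

```text
clock: 13.25
ee_pos: [0.5917, 0.1591, 0.2008]
tcp_rot: [0.848, 0.53, 0.001, 0.001]
contact_force: [9.3, -0.9, 1.7]
finger_gap: 0.264
grasp_force: 78.5
```

```bash
python3 c.py w9; python3 g.py w9; python3 -c "
from station import robot
print(robot.sign_off())"
```

```text
{'clock': np.float64(13.25), 'ee_pos': array([0.5917, 0.1591, 0.2008]), 'tcp_rot': array([0.8479, 0.5301, 0.0012, 0.0009]), 'contact_force': array([ 9.2821, -0.8637,  1.7198]), 'finger_gap': np.float64(0.264), 'joints': array([ 1.7950e-01,  1.7680e-01,  1.4927e+00, -7.0000e-04,  1.4691e+00,
        6.3290e-01]), 'grasp_force': np.float64(78.5196)}
[ 254  256   57   60 3015] med [0.5923 0.1627 0.2278] top z 0.2305 1591 [590.5 159. ] [14.8 22.8] 64.11164093017578
roof 0.19068678822416188 ((617.73974609375, 213.54739379882812), (108.69002532958984, 148.29348754882812), 63.71236801147461)
red [282.  238.5] 100 [0.5964 0.1709 0.1918] [[0.5962 0.1704 0.1905]]
the job is handed in; nothing more can be done
None
```

The spent washer is in the red reject box, and I handed the job in at 13.3 s with the gripper still holding the shutter at about 30 mm, half its travel, against the spring.

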